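Space up a sample tile and hold it flush in its mounting frame

ROBOT

A 6-joint arm with a two-finger parallel gripper is mounted at the origin on a cart in front of the work surface, level with it; the furniture and walls round the work are solid. World frame = base frame: x ahead of the robot, y to its left, z up, the work surface at z = 0. Lengths are in m, angles in rad, forces in N, time in s.
With the tool pointing down it reaches from about 0.3 to 0.825 m from the base axis. Payload 5.4 kg.
Tool frame: the origin (TCP) lies at the very end of the fingers, on their centre line; the grasp point (between the pads) lies 19 mm behind it (arm.hold_point_z is the distance from the TCP to the grasp point, in m); z points along the fingers, y is the line along which they close (so a half turn about z gives the same grasp; the last joint's range is limited). The gripper opens to 92 mm and grips with 3 to 60 N. Pads are 20 mm wide; open, the fingers measure 128 mm over their backs; the gripper's body (75 mm by 189 mm) begins 69 mm behind the grasp point.
Start: joints at [0.973, 0.158, 1.597, -0, 1.386, -0.21], TCP at [0.217, 0.532, 0.215] pointing down, gripper open.
Joint ranges: [-2.91, 2.91], [-0.94, 2.29], [0.18, 2.7], [-1.29, 4.43], [0.17, 2.64], [-3, 3]. Speed limits (rad/s): [2.57, 2.57, 3.14, 3.14, 3.14, 3.14].

INTERFACE

Orientations are given as a rotation vector (axis times angle).
In Python, from cell import arm, imaging, nets gives the robot as it stands.
- The arm moves only by the shell command python3 -m inch 'ROWS' [OPENING] [FORCE]. ROWS is JSON, a list of rows, each an object with "xyz": the shift along the tool's x, y, z in mm, a list of three; "twist": the turn about the tool's z in degrees. In form: [{"xyz": [tx, ty, tz], "twist": twist}, ...]. A call has 1 to 10 rows; each row shifts and turns the commanded pose from where the row before left it, along the tool's axes as they then stand; what a row does not reach is not made up. A row lasts 1/8 s, in which the tool goes at most 62.5 mm and 10.7 degrees, less where a joint would pass 70% of its speed; a pose out of reach is approached as far as the arm can. A call is refused whole if a number of a shift passes 62.5 or a number of a turn 10.7, either way. A call with a gripper value outside its range is refused whole. OPENING is the opening, from 0 (shut) to 1 (fully open), set as the call begins (- or left out, the last holds). The fingers move at their own pace and stop on an object; FORCE is the grip in N (left out, the last holds). Time passes only in rows, so rows that do not move let the fingers close. It gives the time, the measured TCP pose, the force, the opening and the grip force at its end, in the units of the state.
- arm.get_obs(): the state, without advancing time (a new reading comes with each control period).
- imaging.read_camera(name): name is "scene" or "top" or "wrist"; returns (picture, depth): 400x640x3 uint8, red, green, blue; 400x640 float32, m along the optical axis (not along the pixel's ray), 0 where there is no reading.
- imaging.camera_model(name): a dict with "fx", "fy", "cx", "cy" (pixels), "T" (4x4, takes a point from camera to world coordinates). Camera axes: x right, y up, looking along -z (the intrinsics and any distortion apply to the point x, -y, -z); pixel columns grow to the right and rows downward; lengths in m; the calibration is good to about 2 mm. A picture is of the moment at which its call begins: read the wrist's pose just before it. camera_model takes no time and is no camera call; for the wrist camera it gives the pose at the moment of the call.
- arm.sign_off(): hands the job in; it is judged then, once.
Trained networks look in the newest picture that a camera, given by its name, has taken for a name from the list of things; names that differ only in an ending like _2 or _b are one class to them, and where a whole thing is asked for, a point or a joint stands for the part that bears it (a point fixed in the world has none). Each returns a list of dicts, best first, with "conf" (0 to 1); they miss things now and then, are a little off and sometimes report something else, mostly with a low value. They report only what shows in the picture. A call takes as long as a camera call. They do not tell look-alikes from the thing itself.
- nets.outline_of(label, camera): "mask" (400x640 bool, what is visible of it) and "rect" ([left, top, width, height] in pixels, round what is visible of it).
The state is a dict: "clock": time; "joints": joint angles; "joint_velocities": joint speeds; "effort": joint torques, N m; "tool_pos": TCP position; "orientation": TCP orientation; "wrist_force": force on the tool from outside, world axes, zero at the start; "ft_torque": the same for the moment, N m; "grip_width": opening from 0.0 (shut) to 1.0 (fully open); "grip_force": force on a finger pad.
Only numpy, scipy, OpenCV 4.12 (cv2) and the standard library are available. Lean on these libraries where they do the work, as an engineer would, in place of code of your own. Each camera call takes 0.05 s, during which the arm holds its last target. There are 200 camera calls.

TASK

Two stone sample tiles lie loose in two mounting frames, and in only one frame is the gap between the low front wall and the tile wide enough for the spacer. Pick up the spacer by its upright tab, lower it all the way down into that wide gap, about the middle of it, and push the tile with it until the tile sits squarely flush against the frame's tall back fence; leave the other tile alone and do not try the spacer there. Finish while still gripping the spacer and keeping the tile pressed against the fence with a steady, moderate push: do not let go or put anything down.

Things in the scene. Friction and masses are not known exactly. Their poses are not given: they have to be found in the camera images.
- frame_a: dark steel mounting frame around the shorter tile, fixed to the desk; same as frame_b, they may swap places. x: from low front wall (robot side) to tall back fence; z up. Origin on the desk under the pocket's middle. Pocket: floor at z 4 mm; x -38 (front wall, 8 mm thick, top z 18) to +38 mm (fence face; 12 mm thick, top z 30); y -34 to +34 mm (ribs 8 mm thick, top z 14).
- fence_a: the tall back fence of frame_a, part of that frame, 12 x 84 x 26 mm; origin at the centre of its underside, 44 mm along frame_a's x axis and 4 mm above the desk
- tile_a: shorter stone tile, loose in frame_a, 50 mm along the frame's x, 60 along y, 14 thick, about 0.15 kg; origin at the centre of its underside, axes nearly parallel to the frame's. It starts a few mm short of the fence, slightly askew, with a 20 to 23 mm gap between it and the front wall: wide enough for the spacer.
- frame_b: the second, identical mounting frame, fixed to the desk, with the longer tile in it; same sizes and axes as frame_a
- tile_b: the longer stone tile, loose in frame_b, 66 mm along the frame's x, 60 mm along y, 14 mm thick; origin at the centre of its underside. Its gap to the front wall is only 6 to 8 mm: too narrow for the spacer. To be left alone.
- spacer_mid (a point): centre of the spacer (28 mm above its foot), an aluminium piece 12 mm thick throughout (along its x), standing upright on the desk, about 0.09 kg: a foot bar 50 mm long (along its y) and 18 mm high, and in its middle an upright tab 28 mm wide (y) that reaches 56 mm above the foot. z up; same after half a turn.
Not all that is in view belongs to the job. Leave any blue look-alike of the part that bears spacer_mid alone.

How it is judged:
By the outcome, as a careful person would: the job done as asked, in the order asked, and still so for the second after the job is handed in, while the arm keeps its last pose, push and grip.
It also fails if it takes over 45 s, if anything falls off the work surface, if the arm or the gripper's body presses on something with over 40 N, if the wrist force passes 120 N, or if a joint passes its speed limit or range.

## Working session

There is one attempt and no reset: what is moved stays moved. The work goes in short steps, Python scripts to look and compute and a shell command to move; the robot and the scene stay as the last step left them, time stands still between calls to the robot, and variables do not carry over. Pictures are saved under pics/ and viewed, at most 10 in all, crops included, and the job is handed in when it is done.

```bash
ls; mkdir -p pics; python3 - <<'E'
from cell import arm, imaging, nets
import cv2
o=arm.get_obs();print({k:o[k] for k in('clock','tool_pos','orientation','grip_width','wrist_force')})
for c in('scene','top'):
    p,d=imaging.read_camera(c);cv2.imwrite(f'pics/{c}0.png',p[:,:,::-1])
    m=imaging.camera_model(c);print(c,m)
    for l in('spacer_mid','tile_a','frame_a','fence_a'):
        print(l,[(round(r['conf'],2),r['rect']) for r in nets.outline_of(l,c)])
E
```

```text
pics
{'clock': 0.0, 'tool_pos': array([0.21707862, 0.53176697, 0.21362269]), 'orientation': array([-6.05130026e-01, -3.08200578e+00,  2.73603648e-03]), 'grip_width': 1.0003778505403957, 'wrist_force': array([0.41846099, 0.44246236, 0.66022445])}
scene {'fx': 479.16157245387217, 'fy': 479.16157245387217, 'cx': 316.60858481324584, 'cy': 203.01268210734793, 'T': array([[ 0.70989361,  0.33407922, -0.62003398, -0.29822171],
       [-0.70417741,  0.35367731, -0.61566756, -0.79146662],
       [ 0.01361021,  0.87367239,  0.4863243 ,  0.6541614 ],
       [ 0.        ,  0.        ,  0.        ,  1.        ]])}
spacer_mid [(0.89, [371.9, 254.9, 18.1, 29.7]), (0.76, [346.7, 244.0, 12.2, 26.8]), (0.61, [393.8, 280.8, 22.9, 23.9])]
tile_a [(0.61, [276.8, 185.8, 25.7, 12.8]), (0.58, [240.6, 162.8, 29.2, 15.7])]
frame_a [(0.69, [263.0, 178.1, 49.2, 30.2]), (0.61, [233.3, 159.9, 43.6, 23.8])]
fence_a [(0.58, [289.1, 177.8, 20.1, 16.4])]
top {'fx': 420.1335297045654, 'fy': 420.1335297045654, 'cx': 320.08804253889605, 'cy': 193.8419834893754, 'T': array([[ 0.01552523,  0.99095167, -0.13331824,  0.30713517],
       [-0.99986057,  0.01456639, -0.00816449, -0.02457611],
       [-0.00614865,  0.13342641,  0.99103965,  1.33935514],
       [ 0.        ,  0.        ,  0.        ,  1.        ]])}
spacer_mid [(0.55, [430.8, 224.0, 14.5, 11.6]), (0.47, [378.2, 217.8, 13.1, 7.1])]
tile_a [(0.72, [265.8, 171.7, 21.7, 21.2]), (0.55, [212.0, 170.1, 22.1, 19.1])]
frame_a [(0.88, [257.1, 168.1, 30.8, 32.1]), (0.88, [204.4, 157.0, 35.2, 39.4])]
fence_a [(0.52, [264.8, 168.8, 23.7, 6.9]), (0.52, [259.2, 168.6, 27.6, 33.1])]
```

```bash
python3 - <<'E'
import cv2, numpy as np
s=cv2.imread('pics/scene0.png');t=cv2.imread('pics/top0.png')
a=cv2.resize(s[140:320,210:450],(800,600),interpolation=cv2.INTER_CUBIC);cv2.imwrite('pics/s1.png',a)
a=cv2.resize(t[130:310,200:440],(800,600),interpolation=cv2.INTER_CUBIC);cv2.imwrite('pics/t1.png',a)
E
```

```text
(no output)
```

View pics/s1.png

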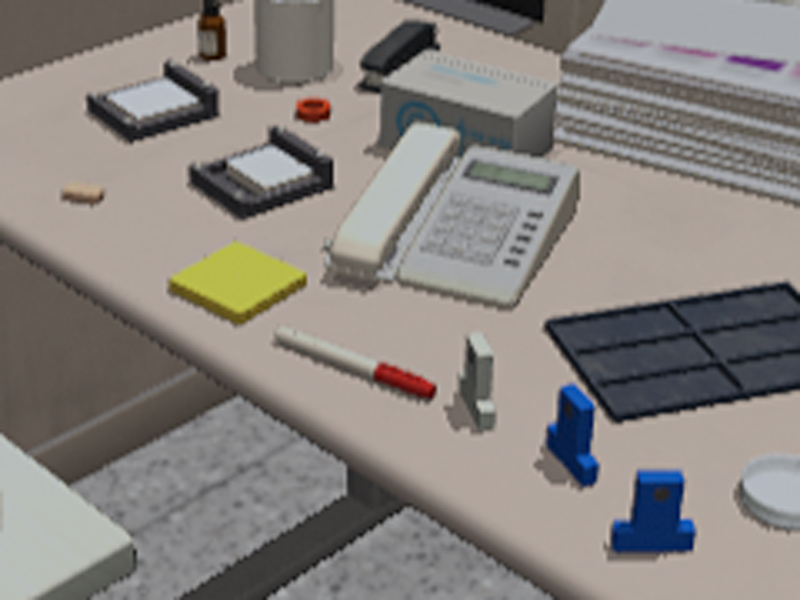

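View pics/t1.png

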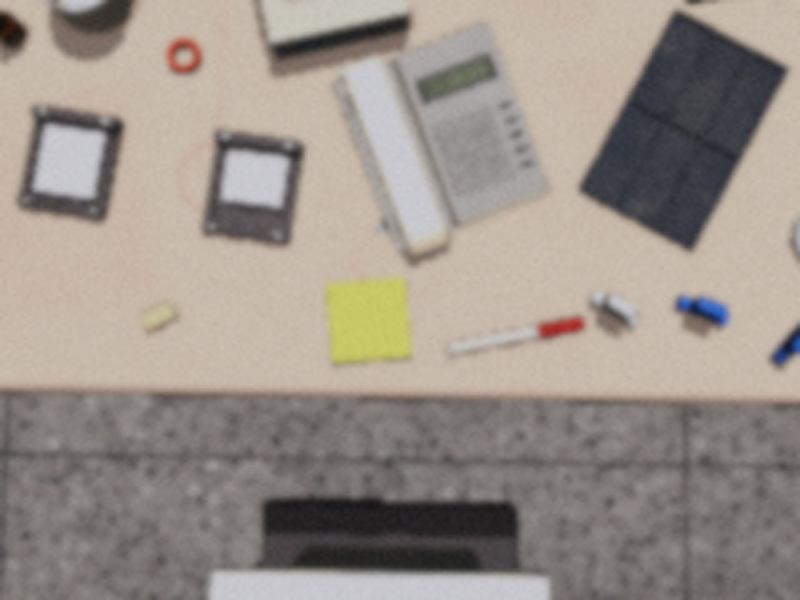

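The scene crop shows the silver spacer at about (478,380), which is scene pixel (353,254). The two blue look-alikes are to its right. The frame with the wide gap is the middle one, at top-crop (253,185) or top pixel (276,185). The phone is close to its right, and the other frame at (70,160) holds the longer tile.

```bash
cat > h.py <<'E'
import numpy as np, cv2
from scipy.spatial.transform import Rotation as R
from cell import arm, imaging, nets
def pts(m,uv,depth):
    """pixels (N,2) + depth (N) -> world"""
    uv=np.asarray(uv,float);d=np.asarray(depth,float)
    c=np.stack([(uv[:,0]-m['cx'])/m['fx']*d,-(uv[:,1]-m['cy'])/m['fy']*d,-d],1)
    return c@m['T'][:3,:3].T+m['T'][:3,3]
def onplane(m,uv,z):
    uv=np.atleast_2d(uv).astype(float)
    r=pts(m,uv,np.ones(len(uv)))-m['T'][:3,3]
    return m['T'][:3,3]+r*((z-m['T'][2,3])/r[:,2])[:,None]
def cloud(m,d):
    v,u=np.mgrid[:400,:640]
    return pts(m,np.stack([u.ravel(),v.ravel()],1),d.ravel()).reshape(400,640,3)
def pose():
    o=arm.get_obs();return o['tool_pos'],R.from_rotvec(o['orientation']).as_matrix(),o
E
python3 - <<'E'
from h import *
np.set_printoptions(precision=4,suppress=True)
for c,sp,fr in(('top',(384,223),(276,185.5)),('scene',(353,254),(288,192))):
    p,d=imaging.read_camera(c);m=imaging.camera_model(c);C=cloud(m,d)
    print(c,'sp',onplane(m,sp,.03)[0],'fr',onplane(m,fr,.015)[0])
    u,v=map(int,sp);w=C[v-18:v+19,u-18:u+19].reshape(-1,3);rgb=p[v-18:v+19,u-18:u+19].reshape(-1,3)
    k=(w[:,2]>.008)&(w[:,2]<.1);print(k.sum(),w[k].min(0),w[k].max(0),np.median(w[k],0))
    u,v=map(int,fr);w=C[v-20:v+21,u-22:u+22].reshape(-1,3);k=(w[:,2]>.006)&(w[:,2]<.05)
    q=w[k];print(k.sum(),q.min(0),q.max(0),cv2.minAreaRect((q[:,:2]*1000).astype(np.float32)))
    if c=='top':
        print('phone h',C[150:200,300:360,2].max(), C[200,320])
t,Rm,o=pose();print(t,Rm)
mw=imaging.camera_model('wrist');T=np.eye(4);T[:3,:3]=Rm;T[:3,3]=t
print('tool<-wrist cam\n',np.linalg.inv(T)@mw['T'],mw['fx'],mw['cx'],mw['cy'])
E
```

```text
top sp [ 0.3946 -0.2141  0.03  ] fr [0.5101 0.1274 0.015 ]
124 [ 0.3759 -0.2413  0.0082] [ 0.4145 -0.1594  0.0634] [ 0.3928 -0.207   0.0182]
690 [0.4516 0.0628 0.006 ] [0.575  0.1894 0.0376] ((513.4656372070312, 126.5457992553711), (123.52571868896484, 125.75631713867188), 0.822992742061615)
phone h 1.339355141114786 [ 0.4649 -0.0137  0.0207]
scene sp [ 0.3909 -0.2253  0.03  ] fr [0.5028 0.1197 0.015 ]
218 [ 0.3755 -0.2437  0.0081] [ 0.4064 -0.1798  0.057 ] [ 0.39   -0.2269  0.0308]
615 [0.4528 0.0054 0.006 ] [0.6456 0.2717 0.0312] ((514.9981689453125, 140.7782745361328), (252.97848510742188, 130.8131103515625), 47.28978729248047)
[0.2174 0.5323 0.2146] [[-0.9257  0.3782  0.    ]
 [ 0.3782  0.9257  0.    ]
 [ 0.      0.     -1.    ]]
tool<-wrist cam
 [[-0.0002  0.9588  0.2841  0.0804]
 [ 1.      0.0003 -0.0001 -0.0007]
 [-0.0001  0.2841 -0.9588 -0.17  ]
 [ 0.      0.      0.      1.    ]] 339.39698723743464 317.7695056004229 196.5684365761146
```

```bash
python3 -m inch '[{"xyz":[-41,-23,0],"twist":0},{"xyz":[-41,-23,0],"twist":0},{"xyz":[-41,-23,0],"twist":0},{"xyz":[-41,-23,0],"twist":0},{"xyz":[-41,-23,0],"twist":0},{"xyz":[-41,-23,0],"twist":0},{"xyz":[-41,-23,0],"twist":0},{"xyz":[-41,-23,0],"twist":0},{"xyz":[-41,-23,0],"twist":0},{"xyz":[-41,-23,0],"twist":0}]'
python3 -m inch '[{"xyz":[0,0,0],"twist":10},{"xyz":[0,0,0],"twist":10},{"xyz":[0,0,0],"twist":10},{"xyz":[0,0,0],"twist":10},{"xyz":[0,0,0],"twist":10},{"xyz":[0,0,0],"twist":10},{"xyz":[0,0,0],"twist":10},{"xyz":[0,0,0],"twist":7},{"xyz":[0,0,0],"twist":0},{"xyz":[0,0,0],"twist":0}]'
python3 - <<'E'
from h import *
np.set_printoptions(precision=4,suppress=True)
m=imaging.camera_model('wrist')
p,d=imaging.read_camera('wrist');np.savez('w1.npz',p=p,d=d,T=m['T'])
cv2.imwrite('pics/w1.png',p[:,:,::-1])
t,Rm,o=pose();print(t,Rm,o['clock'])
for l in('tile_a','frame_a','fence_a'):
    print(l,[(round(r['conf'],2),r['rect']) for r in nets.outline_of(l,'wrist')])
E
```

```text
clock: 1.85
tool_pos: [0.5109, 0.163, 0.2148]
orientation: [0.605, 3.082, 0.0]
wrist_force: [0.4, 0.2, -0.4]
grip_width: 1.003
grip_force: 0.0
clock: 3.1
tool_pos: [0.51, 0.1643, 0.2147]
orientation: [2.391, 2.038, 0.0]
wrist_force: [0.5, 0.5, -0.2]
grip_width: 1.0
grip_force: 0.0
[0.51   0.1643 0.2146] [[ 0.1586  0.9873  0.    ]
 [ 0.9873 -0.1586 -0.    ]
 [-0.      0.     -1.    ]] 3.15
tile_a [(0.8, [305.2, 175.8, 48.0, 52.8]), (0.58, [282.6, 0.0, 67.0, 63.5])]
frame_a [(0.96, [265.9, 0.1, 101.5, 77.0]), (0.79, [277.1, 159.9, 90.2, 82.4])]
fence_a [(0.59, [354.6, 163.7, 14.0, 75.5])]
```

View pics/w1.png

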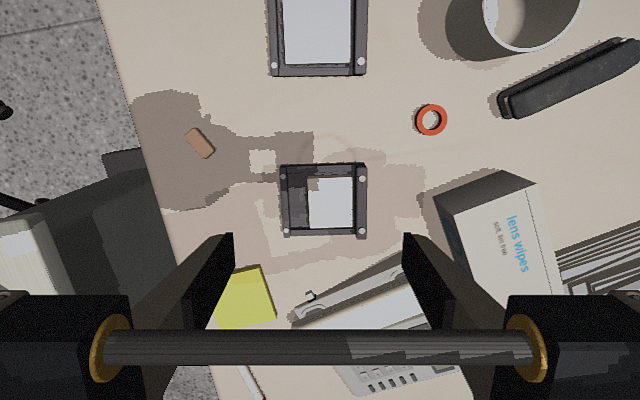

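The wrist picture shows frame_a at pixels (282..367, 162..238). Its fence is on the right, the tile is at (308..354, 177..229), and the open gap is left of the tile. The phone lies toward −y and the lens-wipes box lies beyond the fence.

```bash
cat > fr.py <<'E'
from h import *
np.set_printoptions(precision=4,suppress=True)
f=np.load('w1.npz');p,d=f['p'],f['d'];m=imaging.camera_model('wrist');m['T']=f['T'];C=cloud(m,d)
sl=(slice(150,250),slice(270,380));c=C[sl].reshape(-1,3);g=cv2.cvtColor(p,cv2.COLOR_RGB2HSV)[sl].reshape(-1,3)
print('desk z',np.median(C[150:158,330:380,2]))
print('phone/box max z',C[240:320,280:440,2].max(),np.nanpercentile(C[180:290,450:550,2],99))
# tile: bright, low saturation, z~.018
def rect(k,name):
    q=(c[k,:2]*1000).astype(np.float32);r=cv2.minAreaRect(q);print(name,k.sum(),r,np.median(c[k],0));return r
M=np.zeros((400,640),np.uint8)
k=(g[:,2]>150)&(g[:,1]<40)&(c[:,2]>.012)&(c[:,2]<.024)
M[sl]=k.reshape(100,110);n,L,st,_=cv2.connectedComponentsWithStats(M);i=1+st[1:,4].argmax();k=(L[sl]==i).ravel()
rect(k,'tile')
fm=[r for r in nets.outline_of('frame_a','wrist') if r['rect'][1]>100][0]['mask']
k=fm[sl].ravel()&(c[:,2]>.003)
rect(k,'frame'); k2=fm[sl].ravel()&(c[:,2]>.024)&(c[:,2]<.036);rect(k2,'fence')
k3=fm[sl].ravel()&(c[:,2]>.008)&(c[:,2]<.024)&(g[:,2]<110);print(np.histogram(c[fm[sl].ravel(),2],bins=np.arange(0,.04,.002)))
np.save('fence.npy',c[k2])
a=cv2.resize(p[150:250,270:380],(770,700)[:2],interpolation=cv2.INTER_CUBIC)
cv2.imwrite('pics/w1c.png',cv2.resize(a,(660,600))[:,:,::-1])
E
python3 fr.py
```

```text
desk z -0.00020295706537054592
phone/box max z 0.3845935762411456 0.27101417808531364
tile 2016 ((517.3113403320312, 126.32406616210938), (59.62666702270508, 48.753929138183594), 82.5366439819336) [0.5191 0.1258 0.0178]
frame 3703 ((514.2461547851562, 164.56619262695312), (158.0988006591797, 95.45053100585938), 82.73602294921875) [0.4966 0.1347 0.0137]
fence 761 ((551.4706420898438, 123.68778228759766), (82.80624389648438, 11.289823532104492), 82.82528686523438) [0.5514 0.1264 0.0297]
(array([ 23, 761, 538,  59,  82, 126, 614, 335, 283, 201,  46,  38,   6,
        26, 447, 256,  26,   0,   0]), array([0.   , 0.002, 0.004, 0.006, 0.008, 0.01 , 0.012, 0.014, 0.016,
       0.018, 0.02 , 0.022, 0.024, 0.026, 0.028, 0.03 , 0.032, 0.034,
       0.036, 0.038]))
```

View pics/w1c.png

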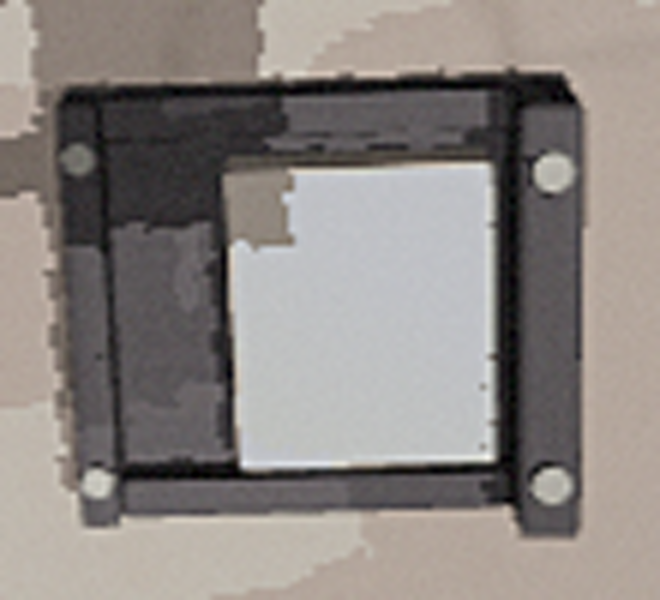

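```bash
python3 -m inch '[{"xyz":[-46,-5,0],"twist":0},{"xyz":[-47,-5,0],"twist":0},{"xyz":[-46,-5,0],"twist":0},{"xyz":[-47,-5,0],"twist":0},{"xyz":[-46,-5,0],"twist":0},{"xyz":[-47,-5,0],"twist":0},{"xyz":[-46,-5,0],"twist":0},{"xyz":[-47,-5,0],"twist":0},{"xyz":[0,0,0],"twist":10},{"xyz":[0,0,0],"twist":10}]'
python3 -m inch '[{"xyz":[0,0,20],"twist":5},{"xyz":[0,0,20],"twist":0},{"xyz":[0,0,0],"twist":0},{"xyz":[0,0,0],"twist":0}]'
cat > sp.py <<'E'
from h import *
import sys
np.set_printoptions(precision=4,suppress=True)
m=imaging.camera_model('wrist')
p,d=imaging.read_camera('wrist')
cv2.imwrite(f'pics/{sys.argv[1]}.png',p[:,:,::-1])
t,Rm,o=pose();print(t,Rm,o['clock']);C=cloud(m,d)
for r in nets.outline_of('spacer_mid','wrist'):
    k=r['mask'];q=C[k];rgb=p[k].mean(0);print(round(r['conf'],2),r['rect'],rgb)
    for lo,hi,n in((.05,.062,'tab top'),(.012,.022,'foot top')):
        w=q[(q[:,2]>lo)&(q[:,2]<hi)]
        if len(w)>5: print(n,len(w),cv2.minAreaRect((w[:,:2]*1000).astype(np.float32)),w.mean(0))
E
python3 sp.py w2
```

```text
clock: 4.6
tool_pos: [0.4107, -0.1971, 0.2146]
orientation: [-2.715, -1.58, -0.0]
wrist_force: [1.0, 0.6, -0.0]
grip_width: 1.001
grip_force: 0.0
clock: 5.1
tool_pos: [0.4113, -0.1967, 0.1754]
orientation: [2.776, 1.47, 0.001]
wrist_force: [-0.4, 0.5, 0.7]
grip_width: 0.999
grip_force: 0.0
[ 0.4115 -0.1969  0.1757] [[ 0.5622  0.827   0.0013]
 [ 0.827  -0.5622 -0.0011]
 [-0.0002  0.0017 -1.    ]] 5.15
0.86 [311.9, 179.1, 14.7, 51.0] [115.048  114.0315 106.3423]
tab top 382 ((398.85687255859375, -218.38623046875), (27.707307815551758, 11.93213176727295), 55.76066970825195) [ 0.3994 -0.2178  0.0553]
foot top 157 ((408.2390441894531, -202.22650146484375), (12.08401107788086, 11.97530746459961), 57.15583801269531) [ 0.4085 -0.2022  0.0175]
0.79 [350.4, 239.4, 27.8, 57.7] [ 41.5989  78.3762 139.509 ]
tab top 335 ((398.8078918457031, -300.7698669433594), (27.591211318969727, 12.435674667358398), 68.08586120605469) [ 0.3992 -0.2995  0.0553]
foot top 153 ((404.95001220703125, -284.0638122558594), (13.333270072937012, 12.048701286315918), 70.49574279785156) [ 0.4051 -0.2835  0.0173]
0.54 [356.5, 317.0, 47.3, 13.6] [27.9008 48.0789 88.3257]
foot top 129 ((372.896484375, -381.3588562011719), (4.8145599365234375, 46.615928649902344), 52.58671569824219) [ 0.3682 -0.3775  0.015 ]
```

View pics/w2.png

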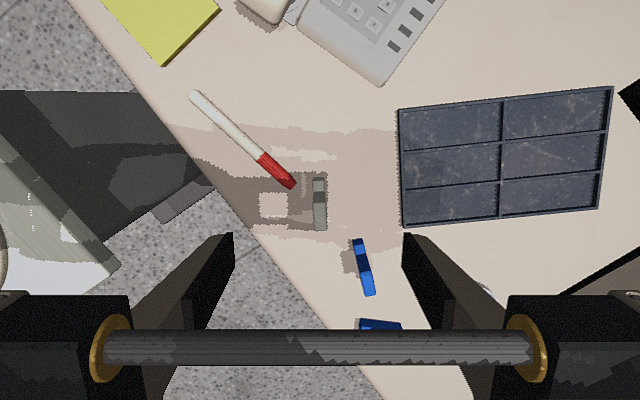

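The wrist picture shows the silver spacer tab at (319,203), and its tab top (0.399,-0.218, z 0.055) agrees with the 28x12 mm size. The pen at (275,170) and the blue decoys at (363,267) and (380,325) are clear of the fingers.

```bash
python3 -m inch '[{"xyz":[-25,2,0],"twist":0},{"xyz":[0,0,35],"twist":0},{"xyz":[0,0,40],"twist":0},{"xyz":[0,0,0],"twist":0}]' 0.6
python3 sp.py w3 | head -4
python3 -m inch '[{"xyz":[0,0,30],"twist":0},{"xyz":[0,0,30],"twist":0},{"xyz":[0,0,17],"twist":0},{"xyz":[0,0,0],"twist":0}]'
```

```text
clock: 5.7
tool_pos: [0.3969, -0.2168, 0.0977]
orientation: [-2.772, -1.467, 0.003]
wrist_force: [-0.8, 0.2, 0.3]
grip_width: 0.602
grip_force: 0.0
[ 0.3983 -0.218   0.0997] [[ 0.5623  0.827  -0.0011]
 [ 0.827  -0.5623  0.001 ]
 [ 0.0003 -0.0015 -1.    ]] 5.75
0.9 [373.1, 363.6, 44.3, 36.4] [21.3091 42.132  81.2486]
clock: 6.3
tool_pos: [0.3992, -0.2188, 0.0236]
orientation: [2.776, 1.469, 0.0]
wrist_force: [0.3, -0.7, -0.5]
grip_width: 0.6
grip_force: 0.0
```

```bash
python3 -m inch '[{"xyz":[0,0,0],"twist":0},{"xyz":[0,0,0],"twist":0},{"xyz":[0,0,0],"twist":0},{"xyz":[0,0,0],"twist":0},{"xyz":[0,0,0],"twist":0},{"xyz":[0,0,0],"twist":0}]' 0 45
python3 -m inch '[{"xyz":[0,0,-15],"twist":0},{"xyz":[0,0,-40],"twist":0},{"xyz":[0,0,-40],"twist":0},{"xyz":[0,0,-35],"twist":0},{"xyz":[0,0,0],"twist":0}]'
```

```text
clock: 7.05
tool_pos: [0.3986, -0.2184, 0.0228]
orientation: [2.777, 1.469, 0.0]
wrist_force: [0.1, 0.1, 2.0]
grip_width: 0.129
grip_force: 45.0
clock: 7.68
tool_pos: [0.4003, -0.2198, 0.1561]
orientation: [2.771, 1.466, 0.004]
wrist_force: [-0.2, -0.9, -1.6]
grip_width: 0.128
grip_force: 45.0
```

```bash
python3 -m inch '[{"xyz":[42,-16,0],"twist":0},{"xyz":[42,-16,0],"twist":0},{"xyz":[42,-16,0],"twist":0},{"xyz":[42,-16,0],"twist":0},{"xyz":[42,-16,0],"twist":0},{"xyz":[42,-16,0],"twist":0},{"xyz":[42,-16,0],"twist":0},{"xyz":[42,-16,0],"twist":0},{"xyz":[0,0,0],"twist":-9},{"xyz":[0,0,0],"twist":-9}]'
python3 -m inch '[{"xyz":[0,0,0],"twist":-9},{"xyz":[0,0,0],"twist":0},{"xyz":[0,0,0],"twist":0},{"xyz":[0,0,0],"twist":0}]'
cat > fr2.py <<'E'
from h import *
import sys
np.set_printoptions(precision=4,suppress=True)
m=imaging.camera_model('wrist')
p,d=imaging.read_camera('wrist');cv2.imwrite(f'pics/{sys.argv[1]}.png',p[:,:,::-1])
t,Rm,o=pose();print('tcp',t*1000,'yaw y',np.degrees(np.arctan2(Rm[1,1],Rm[0,1])),o['clock'],'F',o['wrist_force']);C=cloud(m,d)
X=np.linalg.norm(C[:,:,:2]-t[:2],axis=2)
near=(abs(C[:,:,0]-.508)<.06)&(abs(C[:,:,1]-.128)<.055)
k=near&(C[:,:,2]>.025)&(C[:,:,2]<.036)&(C[:,:,0]>.53);print('fence',k.sum(),cv2.minAreaRect((C[k][:,:2]*1000).astype(np.float32)))
hsv=cv2.cvtColor(p,cv2.COLOR_RGB2HSV)
k=near&(abs(C[:,:,2]-.018)<.004)&(hsv[:,:,2]>140)&(hsv[:,:,1]<45)
n,L,st,_=cv2.connectedComponentsWithStats(k.astype(np.uint8));i=1+st[1:,4].argmax();k=L==i
r=cv2.minAreaRect((C[k][:,:2]*1000).astype(np.float32));print('tile',k.sum(),r)
# spacer as held: points beyond pads, near tool axis
k=(X<.035)&(C[:,:,2]<t[2]+.002)&(C[:,:,2]>t[2]-.03)
q=(C[k]-t)@Rm*1000;print('spacer in tool',k.sum(),q.min(0) if len(q) else '',q.max(0) if len(q) else '')
E
python3 fr2.py w4
```

```text
clock: 8.93
tool_pos: [0.4804, 0.1322, 0.1508]
orientation: [-2.505, -1.893, 0.004]
wrist_force: [0.4, -0.8, -0.9]
grip_width: 0.124
grip_force: 45.0
clock: 9.43
tool_pos: [0.4814, 0.1315, 0.1523]
orientation: [-2.358, -2.075, 0.001]
wrist_force: [-0.5, -0.6, -1.1]
grip_width: 0.123
grip_force: 45.0
tcp [481.5368 131.5085 152.4292] yaw y -7.2839669395800914 9.475 F [ 0.1881  0.0669 -0.9224]
fence 1259 ((551.5615844726562, 123.1659164428711), (83.3770751953125, 12.58603572845459), 82.77058410644531)
tile 3250 ((517.8945922851562, 126.03208923339844), (59.45457458496094, 49.80385208129883), 83.20135498046875)
spacer in tool 751 [  7.841  -16.1722  -1.9888] [24.8307 15.4743 20.7169]
```

View pics/w4.png

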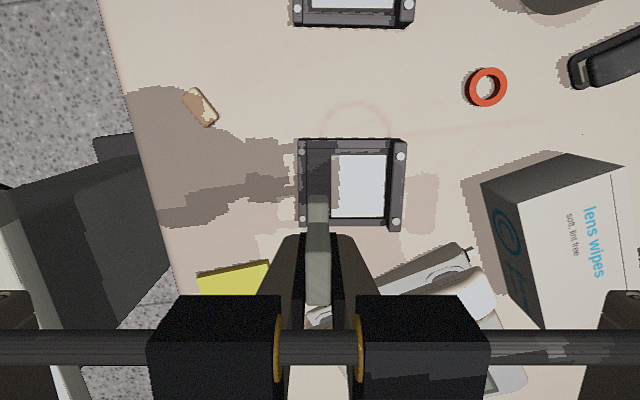

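The wrist picture shows the spacer foot end at (318,210), directly over the gap at columns 305–330. The tile is at (333..385, 155..222) and the fence is at column ~397. Everything agrees to within about 0.5 mm, so I can lower it.

```bash
python3 -m inch '[{"xyz":[0,0,30],"twist":0},{"xyz":[0,0,30],"twist":0},{"xyz":[0,0,22],"twist":0},{"xyz":[0,0,8],"twist":0},{"xyz":[0,0,0],"twist":0},{"xyz":[0,0,0],"twist":0}]'
python3 fr2.py w5
```

```text
clock: 10.22
tool_pos: [0.4826, 0.1316, 0.0637]
orientation: [2.356, 2.076, 0.003]
wrist_force: [-0.9, 0.5, -0.7]
grip_width: 0.128
grip_force: 45.0
tcp [482.6413 131.5695  63.7625] yaw y -7.225822373206794 10.275 F [ 0.0797  0.9464 -0.6497]
fence 2417 ((551.6614990234375, 122.79551696777344), (84.20005798339844, 12.662652969360352), 82.62054443359375)
tile 4842 ((517.74658203125, 126.09407043457031), (59.318870544433594, 49.38017654418945), 82.99016571044922)
spacer in tool 744 [  7.9845 -16.0433  -1.9843] [24.9545 15.6098 21.0499]
```

```bash
python3 -m inch '[{"xyz":[0,-1,12],"twist":0},{"xyz":[0,0,10],"twist":0},{"xyz":[0,0,6],"twist":0},{"xyz":[0,0,3],"twist":0},{"xyz":[0,0,2],"twist":0},{"xyz":[0,0,1],"twist":0},{"xyz":[0,0,0],"twist":0}]'
```

```text
clock: 11.15
tool_pos: [0.4808, 0.1317, 0.0287]
orientation: [2.357, 2.077, 0.0]
wrist_force: [0.2, 0.9, -0.3]
grip_width: 0.128
grip_force: 45.0
```

```bash
python3 -m inch '[{"xyz":[0,0,0.7],"twist":0},{"xyz":[0,0,0.7],"twist":0},{"xyz":[0,0,0],"twist":0}]'; python3 -m inch '[{"xyz":[0,0,0.5],"twist":0},{"xyz":[0,0,0],"twist":0}]'
```

```text
clock: 11.52
tool_pos: [0.4806, 0.1317, 0.0272]
orientation: [-2.357, -2.077, 0.0]
wrist_force: [0.5, 0.0, -1.6]
grip_width: 0.128
grip_force: 45.0
clock: 11.78
tool_pos: [0.4807, 0.1317, 0.0268]
orientation: [2.357, 2.077, 0.0]
wrist_force: [0.3, -0.0, -0.1]
grip_width: 0.13
grip_force: 45.0
```

```bash
python3 -m inch '[{"xyz":[0,0,0.5],"twist":0},{"xyz":[0,0,0],"twist":0}]'; python3 -m inch '[{"xyz":[0,0,0.4],"twist":0},{"xyz":[0,0,0],"twist":0}]'
```

```text
clock: 12.02
tool_pos: [0.4808, 0.1317, 0.0268]
orientation: [2.357, 2.077, -0.0]
wrist_force: [-2.1, 0.1, 5.1]
grip_width: 0.127
grip_force: 45.0
clock: 12.28
tool_pos: [0.4808, 0.1317, 0.0267]
orientation: [-2.357, -2.077, 0.0]
wrist_force: [-4.7, -0.3, 9.6]
grip_width: 0.125
grip_force: 45.0
```

```bash
python3 -m inch '[{"xyz":[0,0,-0.6],"twist":0},{"xyz":[0,2,0],"twist":0},{"xyz":[0,2,0],"twist":0},{"xyz":[0,1,0],"twist":0},{"xyz":[0,0,0],"twist":0}]'; python3 -m inch '[{"xyz":[0,1,0],"twist":0},{"xyz":[0,0.5,0],"twist":0},{"xyz":[0,0,0],"twist":0}]';python3 -m inch '[{"xyz":[0,0.7,0],"twist":0},{"xyz":[0,0.7,0],"twist":0},{"xyz":[0,0,0],"twist":0}]'
```

```text
clock: 12.9
tool_pos: [0.4853, 0.1312, 0.0268]
orientation: [-2.356, -2.077, 0.001]
wrist_force: [-4.9, -0.0, 7.0]
grip_width: 0.125
grip_force: 45.0
clock: 13.28
tool_pos: [0.4866, 0.1311, 0.0267]
orientation: [-2.356, -2.076, 0.002]
wrist_force: [-4.9, 0.9, 7.3]
grip_width: 0.125
grip_force: 45.0
clock: 13.65
tool_pos: [0.4874, 0.131, 0.0268]
orientation: [-2.355, -2.076, 0.003]
wrist_force: [-5.8, 0.6, 10.5]
grip_width: 0.127
grip_force: 45.0
```

```bash
python3 -m inch '[{"xyz":[0,0,-0.6],"twist":0},{"xyz":[0,0.7,0],"twist":0},{"xyz":[0,0.7,0],"twist":0},{"xyz":[0,0,0],"twist":0}]'; python3 -m inch '[{"xyz":[0,0.7,0],"twist":0},{"xyz":[0,0.7,0],"twist":0},{"xyz":[0,0,0],"twist":0}]'; python3 fr2.py w6
```

```text
clock: 14.15
tool_pos: [0.49, 0.1304, 0.0268]
orientation: [2.357, 2.077, 0.0]
wrist_force: [-0.1, 0.5, -0.2]
grip_width: 0.127
grip_force: 45.0
clock: 14.52
tool_pos: [0.4905, 0.1304, 0.0268]
orientation: [-2.356, -2.077, 0.002]
wrist_force: [-4.5, 0.9, 1.5]
grip_width: 0.127
grip_force: 45.0
tcp [490.5414 130.348   26.7491] yaw y -7.218460660811868 14.575 F [-4.9469  0.6902  1.897 ]
fence 2923 ((552.4273071289062, 129.04495239257812), (71.59842681884766, 12.700020790100098), 82.41786193847656)
tile 5715 ((520.9827270507812, 125.25425720214844), (59.470497131347656, 49.380210876464844), 82.95822143554688)
spacer in tool 5821 [-17.249  -34.8522  -2.0264] [34.7232 34.9565 28.5276]
```

```bash
python3 -m inch '[{"xyz":[0,0.5,0],"twist":0},{"xyz":[0,0,0],"twist":0},{"xyz":[0,0,0],"twist":0}]'; python3 -m inch '[{"xyz":[0,0.5,0],"twist":0},{"xyz":[0,0,0],"twist":0},{"xyz":[0,0,0],"twist":0}]'; python3 -m inch '[{"xyz":[0,0.5,0],"twist":0},{"xyz":[0,0,0],"twist":0},{"xyz":[0,0,0],"twist":0}]'
```

```text
clock: 14.95
tool_pos: [0.4906, 0.1304, 0.0268]
orientation: [-2.355, -2.076, 0.003]
wrist_force: [-6.3, 0.8, 3.8]
grip_width: 0.126
grip_force: 45.0
clock: 15.32
tool_pos: [0.4906, 0.1304, 0.0268]
orientation: [-2.355, -2.076, 0.004]
wrist_force: [-8.2, 1.4, 6.2]
grip_width: 0.129
grip_force: 45.0
clock: 15.7
tool_pos: [0.4907, 0.1304, 0.0268]
orientation: [-2.354, -2.075, 0.006]
wrist_force: [-9.8, 1.4, 6.7]
grip_width: 0.128
grip_force: 45.0
```

```bash
python3 -m inch '[{"xyz":[0,0.5,-0.2],"twist":0},{"xyz":[0,0.5,0],"twist":0},{"xyz":[0,0,0],"twist":0},{"xyz":[0,0,0],"twist":0},{"xyz":[0,0,0],"twist":0},{"xyz":[0,0,0],"twist":0}]'; python3 fr2.py w7; python3 - <<'E'
import cv2
from h import *
p,d=imaging.read_camera('scene')
a=cv2.imread('pics/w7.png')[60:360,160:480];b=p[165:225,245:325,::-1]
cv2.imwrite('pics/v7.png',np.hstack([cv2.resize(a,(400,375)),cv2.resize(b,(400,375),interpolation=cv2.INTER_CUBIC)]))
E
```

```text
clock: 16.45
tool_pos: [0.4907, 0.1304, 0.0268]
orientation: [-2.353, -2.074, 0.008]
wrist_force: [-12.4, 0.6, 10.7]
grip_width: 0.129
grip_force: 45.0
tcp [490.7258 130.3798  26.7768] yaw y -7.208354786788524 16.5 F [-11.9959   1.7326   9.7611]
fence 2920 ((552.3121337890625, 129.75137329101562), (70.30413818359375, 12.515205383300781), 82.83067321777344)
tile 5764 ((520.7572021484375, 124.93666076660156), (59.484954833984375, 49.408905029296875), 82.11359405517578)
spacer in tool 5833 [-17.3898 -34.6613  -1.9863] [34.912  35.0371 28.8274]
```

View pics/v7.png

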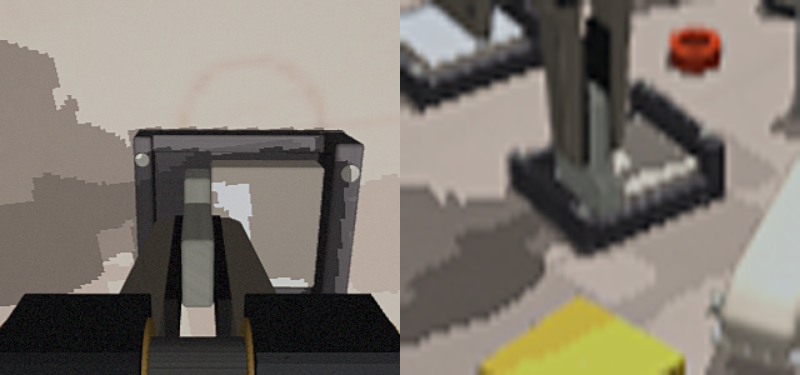

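The picture shows the spacer seated in the gap, with the tile pushed right up to the fence strip at crop columns ~323–335. I'll check squareness with an edge fit.

```bash
python3 - <<'E'
from h import *
a=np.radians(-7.22);fx=np.array([np.cos(a),np.sin(a)]);fy=np.array([-fx[1],fx[0]]);O=np.array([.5079,.1287])
m=imaging.camera_model('wrist');p,d=imaging.read_camera('wrist');C=cloud(m,d)
q=C.reshape(-1,3);u=(q[:,:2]-O)@fx*1000;v=(q[:,:2]-O)@fy*1000;z=q[:,2]*1000
def edge(k,f,lo,hi):
    V,U=[],[]
    for b in np.arange(lo,hi,2):
        s=k&(abs(v-b)<1)
        if s.sum()>5: V.append(b);U.append(f(u[s]))
    V,U=np.array(V),np.array(U);c=np.polyfit(V,U,1);c=np.polyfit(V[abs(U-np.polyval(c,V))<1],U[abs(U-np.polyval(c,V))<1],1)
    print(len(V),'at v=0: %.2f  slope %.2f deg'%(c[1],np.degrees(c[0])))
tile=(abs(z-18)<2)&(u<45)
edge(tile&(u>0),np.max,-16,26)
edge((abs(z-30)<2)&(u>30)&(u<55),np.min,-16,40)
edge((abs(z-30)<2)&(u>30)&(u<55),np.max,-16,40)
s=(abs(z-14)<30)&(u<-5)&(u>-32)&(v>15)&(v<24)&(z>19)&(z<25);print('spacer foot z',z[s][:5], np.percentile(z[(u<-14)&(u>-22)&(v>17)&(v<23)],[10,50,90]))
o=arm.get_obs();print(o['clock'],o['wrist_force'],o['grip_force'])
E
```

```text
21 at v=0: 38.47  slope 0.40 deg
28 at v=0: 38.16  slope 0.10 deg
28 at v=0: 49.65  slope 0.27 deg
spacer foot z [19.52648749 20.07211345 20.11624324 20.24079911 19.74857746] [ 21.69796601 132.11070875 133.01741532]
16.6 [-12.05624138   1.16368357   9.4293104 ] 45.00879764556885
```

```bash
python3 -c "
from cell import arm
print(arm.sign_off())"
```

```text
the job is handed in; nothing more can be done
None
```

I handed the job in at about 17 s with the spacer gripped at 45 N, fully down in frame_a's wide gap, and pressing the tile against the back fence at about 12 N. The last edge fit showed the tile flush and square with the fence to within measurement noise, and I left frame_b's tile and the blue look-alikes alone.

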